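Reorder two consumables at their restock buttons

ROBOT

A 7-joint arm with a two-finger parallel gripper is mounted at the origin on a cart in front of the work surface, level with it; the furniture and walls round the work are solid. World frame = base frame: x ahead of the robot, y to its left, z up, the work surface at z = 0. Lengths are in mm, angles in rad, forces in N, time in s.
With the tool pointing down it reaches from about 400 to 850 mm from the base axis. Payload 10.4 kg.
Tool frame: the origin (TCP) lies on the centre line of the jaws, within the pads' length; the fingertips stand 8 mm ahead of it and the grasp point (between the pads) lies 11 mm behind it; z points along the fingers, y is the line along which they close (so a half turn about z gives the same grasp; the last joint's range is limited). The gripper opens to 87 mm and grips with 3 to 60 N. Pads are 19 mm wide; open, the fingers measure 117 mm over their backs; the gripper's body (75 mm by 190 mm) begins 51 mm behind the grasp point.
Start: joints at [1.317, 0.332, -0.065, 1.46, 0.022, 1.35, -0.088], TCP at [142.993, -608.444, 230.576] pointing down, gripper open.
Joint ranges: [-2.6, 2.6], [-0.5, 2.12], [-1.47, 1.34], [0.16, 2.42], [-1.27, 4.41], [0.06, 2.06], [-2.6, 2.6]. Speed limits (rad/s): [2.22, 2.22, 2.79, 2.79, 3.14, 3.14, 3.14].

INTERFACE

Orientations are given as a rotation vector (axis times angle).
In Python, from rig import telemetry, capture, bot gives the robot as it stands. The module is installed in compiled form; this text tells all that it offers.
- The arm moves only by the tool send_rows, never from a script. Its argument "steps" is a list of rows, each a list of 7 numbers: the finger opening in m, from 0 to 0.087, then the shift along the world's x, y, z in m, then the turn, a rotation vector about the world's x, y, z in units of 6 degrees (1.0 is 6 degrees). In form: [[hand, tx, ty, tz, ax, ay, az], ...]. A call has exactly 5 rows; each row shifts and turns the commanded pose from where the row before left it; what a row does not reach is not made up. A row lasts 1/12 s, in which the tool goes at most 41.7 mm and 7.16 degrees, less where a joint would pass 70% of its speed; a pose out of reach is approached as far as the arm can. A call with a gripper value outside its range is refused whole. The fingers move at their own pace and stop on an object; the grip force is fixed at half the most. Time passes only in rows, so rows that do not move let the fingers close, or fill a call up. It gives the time, the measured TCP pose, the force, the opening and the grip force at its end, in the units of the state.
- telemetry.get_obs(): the state, without advancing time (a new reading comes with each control period).
- capture(name): name is "scene" or "top"; returns a dict with "image" (480x640x3 uint8, red, green, blue), "fx", "fy", "cx", "cy" (pixels), "R" (3x3) and "t" (3): a world point X has camera coordinates R X + t. Camera axes: x right, y down, z forward; pixel columns grow to the right and rows downward; lengths in mm; the calibration is good to about 2 mm. A picture is of the moment at which its call begins. There is no depth.
- bot.close_job(): hands the job in; it is judged then, once.
The state is a dict: "time_s": time; "joints": joint angles; "joint_velocities": joint speeds; "effort": joint torques, N m; "tcp_pos": TCP position; "orientation": TCP orientation; "wrist_force": force on the tool from outside, world axes, zero at the start; "torque": the same for the moment, N m; "finger_gap": opening from 0.0 (shut) to 1.0 (fully open); "grip_force": force on a finger pad.
Only numpy, scipy, OpenCV 4.12 (cv2) and the standard library are available. Lean on these libraries where they do the work, as an engineer would, in place of code of your own. Each camera call takes 0.05 s, during which the arm holds its last target. There are 200 camera calls.

TASK

The red-lidded sample pots and the purple-capped vials are running out. Gently press the yellow restock button in front of the red-lidded pot well down and let it spring back up, then do the same with the button in front of the purple-capped vial. Do not press the other two buttons, leave the pots, vials and all other things where they stand, and finish with the robot clear of everything.

Things in the scene. Friction and masses are not known exactly. Their poses are not given: they have to be found in the camera images.
- station_red: flat grey restock station, 135 x 70 x 6 mm, fixed to the worktop, on which the sample pot with a bright red screw lid stands in a low square curb; origin under its centre, its -x end (towards the robot) carries the button, its +x end the article, z up
- button_red (a joint): how far the restock button on the station of the sample pot with a bright red screw lid is pressed: 0 up, 0.008 m fully down; a spring returns it: about 2 N start it moving, 4 N hold it half-way, 6 N fully down; an order registers at 4 mm
- button_red_top (a point): centre of the top face of that yellow round button (28 mm across, moves straight down by up to 8 mm, 30 mm above the worktop, in a round black housing 44 mm across and 12 mm lower than the button), 34 mm from the station's centre towards its -x end; the four buttons look alike
- pot_red_center (a point): sample pot with a bright red screw lid, 49 mm across, 43 mm tall, loose, standing on its station about 66 mm behind the button (+x of the station); the point is its centre, half-way up
- station_white: flat grey restock station, 135 x 70 x 6 mm, fixed to the worktop, on which the sample pot with a white screw lid stands in a low square curb; origin under its centre, its -x end (towards the robot) carries the button, its +x end the article, z up
- button_white (a joint): how far the restock button on the station of the sample pot with a white screw lid is pressed: 0 up, 0.008 m fully down; a spring returns it: about 2 N start it moving, 4 N hold it half-way, 6 N fully down; an order registers at 4 mm
- button_white_top (a point): centre of the top face of that yellow round button (28 mm across, moves straight down by up to 8 mm, 30 mm above the worktop, in a round black housing 44 mm across and 12 mm lower than the button), 34 mm from the station's centre towards its -x end; the four buttons look alike
- pot_white_center (a point): sample pot with a white screw lid, 49 mm across, 43 mm tall, loose, standing on its station about 66 mm behind the button (+x of the station); the point is its centre, half-way up
- station_green: flat grey restock station, 135 x 70 x 6 mm, fixed to the worktop, on which the small white vial with a green cap stands in a low square curb; origin under its centre, its -x end (towards the robot) carries the button, its +x end the article, z up
- button_green (a joint): how far the restock button on the station of the small white vial with a green cap is pressed: 0 up, 0.008 m fully down; a spring returns it: about 2 N start it moving, 4 N hold it half-way, 6 N fully down; an order registers at 4 mm
- button_green_top (a point): centre of the top face of that yellow round button (28 mm across, moves straight down by up to 8 mm, 30 mm above the worktop, in a round black housing 44 mm across and 12 mm lower than the button), 34 mm from the station's centre towards its -x end; the four buttons look alike
- vial_green_center (a point): small white vial with a green cap, 24 mm across, 50 mm tall, loose, standing on its station about 66 mm behind the button (+x of the station); the point is its centre, half-way up
- station_purple: flat grey restock station, 135 x 70 x 6 mm, fixed to the worktop, on which the small white vial with a purple cap stands in a low square curb; origin under its centre, its -x end (towards the robot) carries the button, its +x end the article, z up
- button_purple (a joint): how far the restock button on the station of the small white vial with a purple cap is pressed: 0 up, 0.008 m fully down; a spring returns it: about 2 N start it moving, 4 N hold it half-way, 6 N fully down; an order registers at 4 mm
- button_purple_top (a point): centre of the top face of that yellow round button (28 mm across, moves straight down by up to 8 mm, 30 mm above the worktop, in a round black housing 44 mm across and 12 mm lower than the button), 34 mm from the station's centre towards its -x end; the four buttons look alike
- vial_purple_center (a point): small white vial with a purple cap, 24 mm across, 50 mm tall, loose, standing on its station about 66 mm behind the button (+x of the station); the point is its centre, half-way up
- stapler: loose red desk stapler, 30 x 120 x 40 mm, on the worktop at the left, a bystander; origin at the centre of its underside
- slide_box: loose flat whitish box of cover slips, 62 x 100 x 28 mm, on the worktop behind the stations, a bystander; origin at the centre of its underside
Mind the look-alikes: they are no part of the job. What is shaped like the part that bears vial_green_center but brown is not meant. What is shaped like the part that bears vial_purple_center but orange is not meant.

How it is judged:
By the outcome, as a careful person would: the job done as asked, in the order asked, and still so for the second after the job is handed in, with the robot touching nothing.
It also fails if it takes over 38 s, if anything falls off the work surface, if the arm or the gripper's body presses on something with over 40 N, if the wrist force passes 120 N, or if a joint passes its speed limit or range.

## Working session

There is one attempt and no reset: what is moved stays moved. The work goes in short steps, Python scripts to look and compute and a tool call to move; the robot and the scene stay as the last step left them, time stands still between calls to the robot, and variables do not carry over. Pictures are saved under pics/ and viewed, at most 10 in all, crops included, and the job is handed in when it is done.

Besides the shell and the picture viewer there is one more tool, called after "Call:" by a JSON object that holds its "fn" and its "kwargs". send_rows: Moves the arm, as the interface text tells. Its arguments: {"type":"object","properties":{"steps":{"type":"array"}},"required":["steps"]}

```bash
mkdir -p pics
python3 - <<'E'
from rig import telemetry,capture,bot
import cv2,pickle
o=telemetry.get_obs();print({k:o[k] for k in('time_s','tcp_pos','orientation','finger_gap','wrist_force')})
d={n:capture(n) for n in('scene','top')}
pickle.dump(d,open('caps.pkl','wb'))
for n in d: cv2.imwrite(f'pics/{n}0.png',d[n]['image'][:,:,::-1])
E
```

```text
{'time_s': 0.0, 'tcp_pos': array([ 142.87879077, -608.04811746,  229.72777479]), 'orientation': array([-3.11926809e+00, -3.61648835e-01,  3.70778539e-04]), 'finger_gap': 0.9992741874262664, 'wrist_force': array([-0.60549842,  0.08753147, -0.22353583])}
```

View pics/top0.png

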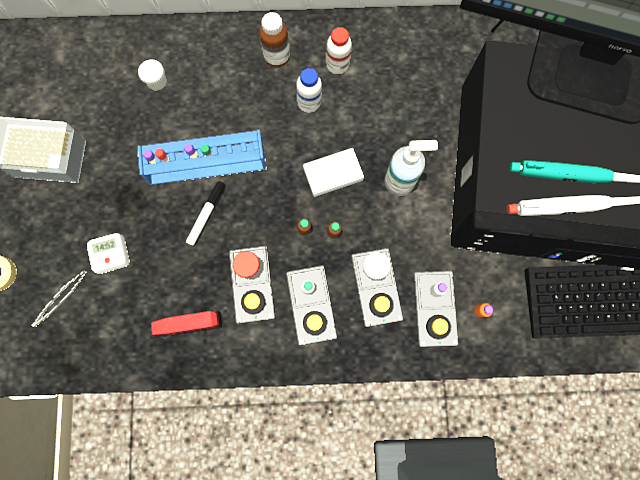

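View pics/scene0.png

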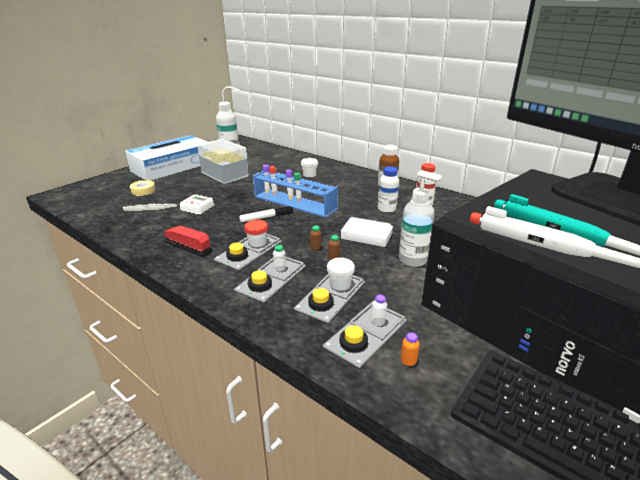

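Top view: the red-lidded pot is at (246,264) with its button at (252,301). The white-bodied, purple-capped vial is at (440,289) with its button at (439,326). Candidates for the vial are (440,289) on a station, the orange bottle with a purple cap at (485,310), which is a look-alike, and the rack tubes at (149,155) and (190,150). Candidates for the red pot are (246,264) and the red-capped bottle at (340,37). In the scene view the two buttons are at (236,251) and (354,336).

```bash
cat > h.py <<'E'
import cv2,numpy as np
def blobs(im,lo,hi,amin=40):
    m=cv2.inRange(cv2.cvtColor(im,cv2.COLOR_RGB2HSV),lo,hi)
    n,l,s,c=cv2.connectedComponentsWithStats(m)
    return [(c[i],s[i,4]) for i in range(1,n) if s[i,4]>=amin]
def ray(d,p):
    v=d['R'].T@np.array([(p[0]-d['cx'])/d['fx'],(p[1]-d['cy'])/d['fy'],1]);return -d['R'].T@d['t'],v
def onplane(d,p,z):
    o,v=ray(d,p);return o+v*(z-o[2])/v[2]
def tri(d1,p1,d2,p2):
    A=[];b=[]
    for d,p in((d1,p1),(d2,p2)):
        o,v=ray(d,p);v=v/np.linalg.norm(v);P=np.eye(3)-np.outer(v,v);A.append(P);b.append(P@o)
    return np.linalg.lstsq(np.vstack(A),np.hstack(b),rcond=None)[0]
E
python3 - <<'E'
import pickle,cv2,numpy as np
from h import *
np.set_printoptions(precision=1,suppress=True)
d=pickle.load(open('caps.pkl','rb'))
for n in d:
    d[n]={k:np.array(v) if k in 'Rt' else v for k,v in d[n].items()}
    for nm,lo,hi in(('yel',(22,150,120),(35,255,255)),('pur',(125,80,80),(150,255,255)),('red',(0,180,120),(6,255,255))):
        for c,a in blobs(d[n]['image'],lo,hi,25): print(n,nm,c,a,onplane(d[n],c,{'yel':30,'pur':56,'red':49}[nm]))
for a,b in(((252.5,301.5),(236,251)),((439,326.5),(354,335))): print(tri(d['top'],a,d['scene'],b))
im=d['top']['image'][220:360,220:510,::-1]
cv2.imwrite('pics/crop.png',cv2.resize(im,None,fx=2.7,fy=2.7,interpolation=2))
E
```

```text
scene yel [235.8 248.4] 143 [520.4 444.2  30. ]
scene yel [258.7 277.3] 178 [479.2 335.6  30. ]
scene yel [320.4 295.6] 194 [506.9 216.2  30. ]
scene yel [353.5 334.5] 270 [464.5 118.2  30. ]
scene pur [265.6 167.6] 45 [828.5 671.   56. ]
scene pur [288.5 173. ] 50 [837.5 594.4  56. ]
scene pur [380.2 298.1] 79 [533.9 117.7  56. ]
scene pur [411.6 336.6] 99 [487.5  37.2  56. ]
scene red [428.1 168.2] 47 [1111.7  331.3   49. ]
scene red [474.3 219.7] 42 [894.9 113.2  49. ]
scene red [256.  230.5] 80 [574.  440.3  49. ]
top pur [189.1 149.2] 81 [808.6 560.6  56. ]
top pur [148.4 155.3] 83 [799.6 634.5  56. ]
top pur [441.  287.6] 29 [539. 122.  56.]
top pur [488.  308.9] 36 [499.4  44.3  56. ]
top red [338.9  41.7] 60 [1019.9  277.7   49. ]
top red [162.1 155.7] 31 [800.6 611.6  49. ]
top red [510.1 209.6] 33 [675.7 -15.3  49. ]
[529.8 454.1  16. ]
[474.  123.2  19.4]
```

View pics/crop.png

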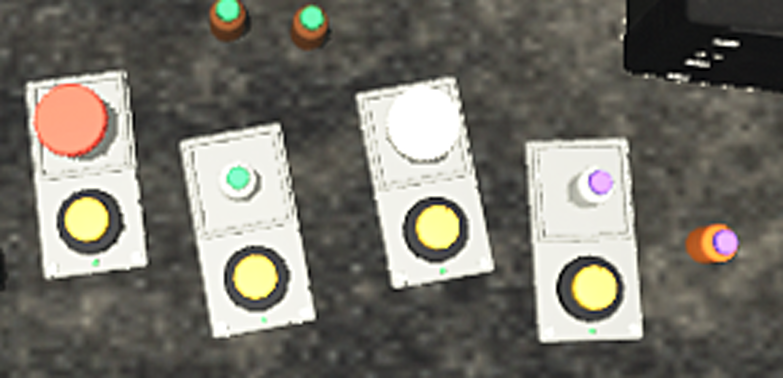

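The crop shows the red-lidded pot at (70,120) with its button at (87,220). The white vial with the purple cap is at (597,183) on its station, with its button at (594,288). The orange look-alike at (713,243) is off-station. Next I need accurate button positions from the top view.

Run:
```python
import pickle,cv2,numpy as np
from h import *
np.set_printoptions(precision=1,suppress=True)
d=pickle.load(open('caps.pkl','rb'))
t=d['top']; s=d['scene']
for n,c0 in((t,30),(s,30)):
  for c,a in blobs(n['image'],(22,80,150),(35,255,255),60): print('yel',c,a,onplane(n,c,30)[:2], n['fx'])
# bright top faces only in scene
hsv=cv2.cvtColor(s['image'],cv2.COLOR_RGB2HSV)
for x,y in((236,248),(353,334)):
  print(hsv[y-10:y+12:2,x,:].tolist())
# station corners via grey
hs=cv2.cvtColor(t['image'],cv2.COLOR_RGB2HSV)
m=cv2.inRange(hs,(0,0,150),(180,40,255))
cs,_=cv2.findContours(m,cv2.RETR_EXTERNAL,2)
for c in cs:
  if cv2.contourArea(c)>1500:
    r=cv2.minAreaRect(c);P=np.array([onplane(t,p,6)[:2] for p in cv2.boxPoints(r)])
    print('st',np.array(r[0]),P.mean(0),np.linalg.norm(P-np.roll(P,1,0),axis=1)[:2],np.degrees(np.arctan2(*(P[1]-P[0])[::-1])))
print('cam',-t['R'].T@t['t'])
```

```text
yel [  9.  279.4] 111 [584.8 884. ] 547.815321163784
yel [251.6 300.7] 198 [531.  453.1] 547.815321163784
yel [381.7 303.6] 200 [517.5 223.2] 547.815321163784
yel [314.2 322.2] 196 [489.3 343.7] 547.815321163784
yel [439.7 326.2] 209 [474.3 124. ] 547.815321163784
yel [231.  156.8] 99 [876.7 873.6] 433.2118980598261
yel [142.7 190.1] 164 [564.8 855.3] 433.2118980598261
yel [235.8 248.2] 141 [520.9 444.8] 433.2118980598261
yel [258.8 277. ] 175 [480.2 336.4] 433.2118980598261
yel [320.3 295.1] 206 [507.9 217.1] 433.2118980598261
yel [353.4 334. ] 274 [465.1 118.8] 433.2118980598261
[[15, 7, 70], [116, 29, 62], [21, 165, 176], [30, 166, 255], [30, 164, 255], [30, 162, 255], [24, 195, 234], [23, 196, 224], [23, 183, 164], [120, 43, 60], [100, 21, 36]]
[[120, 7, 145], [30, 163, 255], [30, 164, 255], [30, 165, 255], [30, 165, 255], [30, 166, 255], [30, 159, 255], [26, 193, 244], [23, 194, 223], [23, 196, 222], [10, 13, 61]]
st [436.  308.5] [508.1 122.8] [135.8  70.9] -88.18827539525755
st [311.2 305. ] [522.7 348.3] [134.2  70.7] -81.96272451651011
st [377. 287.] [551.  227.3] [134.8  70.7] -80.98225915376061
st [251.2 284.1] [564.8 456.4] [135.6  71. ] -85.60054535409706
st [578.5 203.8] [ 693.4 -161.6] [ 33.1 232.3] -88.13273060682198
st [333.1 171.4] [774.2 297.8] [ 68.8 104.8] -72.27126165378678
st [ 34.8 145.6] [847.2 868.6] [142.  109.1] 0.36741797402974524
st [230.    8.5] [1129.   492.2] [ 38.9 938. ] -91.9880301408776
cam [ 430.6  338.5 1000.2]
```

Triangulated and plane-cast positions agree, and station sizes come out at 135 x 70 mm. Red button is at (531, 453) and purple at (474, 123.5), both with the top at z = 30. The tip is 8 mm ahead of the TCP, so contact should come at TCP z = 38. I'll move around the base at radius ≥ 450 mm, raised, with the fingers shut.

Call:
{"fn": "send_rows", "kwargs": {"steps": [[0,0.024,0.03,0.008,0,0,0.5],[0,0.024,0.03,0.008,0,0,0.8],[0,0.024,0.03,0.008,0,0,0.8],[0,0.024,0.03,0.008,0,0,0.8],[0,0.024,0.03,0.008,0,0,0.8]]}}

```text
time_s: 0.52
tcp_pos: [263.7, -456.7, 270.6]
orientation: [-2.99, -0.962, 0.001]
wrist_force: [0.9, -1.2, 0.3]
finger_gap: 0.706
grip_force: 0.0
```

Call:
{"fn": "send_rows", "kwargs": {"steps": [[0,0.024,0.032,0.005,0,0,0.8],[0,0.024,0.032,0.005,0,0,0.8],[0,0.024,0.032,0.005,0,0,0.8],[0,0.024,0.032,0.005,0,0,0.8],[0,0.024,0.032,0.005,0,0,0.8]]}}

```text
time_s: 0.93
tcp_pos: [383.6, -296.6, 295.7]
orientation: [2.725, 1.563, -0.0]
wrist_force: [1.4, -0.8, -0.5]
finger_gap: 0.324
grip_force: 0.0
```

Call:
{"fn": "send_rows", "kwargs": {"steps": [[0,0.015,0.03,0,0,0,0],[0,0.015,0.03,0,0,0,0],[0,0.015,0.03,0,0,0,0],[0,0.01,0.03,0,0,0,0],[0,0.01,0.03,0,0,0,0]]}}

```text
time_s: 1.35
tcp_pos: [448.2, -146.7, 295.3]
orientation: [-2.728, -1.557, 0.0]
wrist_force: [0.6, 0.0, -0.4]
finger_gap: 0.021
grip_force: 0.0
```

Call:
{"fn": "send_rows", "kwargs": {"steps": [[0,0.01,0.03,0,0,0,0],[0,0.008,0.03,0,0,0,0],[0,0.005,0.03,0,0,0,0],[0,0.004,0.03,0,0,0,0],[0,0.003,0.03,0,0,0,0]]}}

```text
time_s: 1.77
tcp_pos: [477.9, 3.1, 295.4]
orientation: [-2.728, -1.557, 0.0]
wrist_force: [0.1, -0.0, 0.4]
finger_gap: 0.008
grip_force: 0.0
```

Call:
{"fn": "send_rows", "kwargs": {"steps": [[0,0.004,0.03,0,0,0,0],[0,0.004,0.03,0,0,0,0],[0,0.004,0.03,0,0,0,0],[0,0.004,0.03,0,0,0,0],[0,0.004,0.03,0,0,0,0]]}}

```text
time_s: 2.18
tcp_pos: [497.8, 152.8, 295.5]
orientation: [2.729, 1.556, -0.0]
wrist_force: [1.2, -0.2, 0.0]
finger_gap: 0.001
grip_force: 0.0
```

Call:
{"fn": "send_rows", "kwargs": {"steps": [[0,0.004,0.03,0,0,0,0],[0,0.004,0.03,0,0,0,0],[0,0.004,0.03,0,0,0,0],[0,0.004,0.03,0,0,0,0],[0,0.004,0.03,0,0,0,0]]}}

```text
time_s: 2.6
tcp_pos: [518.1, 302.7, 295.1]
orientation: [2.729, 1.556, -0.001]
wrist_force: [1.4, -0.7, -0.1]
finger_gap: 0.005
grip_force: 0.0
```

Call:
{"fn": "send_rows", "kwargs": {"steps": [[0,0.003,0.03,0,0,0,0],[0,0.003,0.03,0,0,0,0],[0,0.003,0.03,-0.02,0,0,0],[0,0.002,0.03,-0.025,0,0,0],[0,0.002,0.03,-0.025,0,0,0]]}}

```text
time_s: 3.02
tcp_pos: [531.1, 453.0, 224.4]
orientation: [2.729, 1.556, 0.001]
wrist_force: [-0.5, -0.7, 0.5]
finger_gap: 0.002
grip_force: 0.0
```

Call:
{"fn": "send_rows", "kwargs": {"steps": [[0,0,0,-0.035,0,0,0],[0,0,0,-0.035,0,0,0],[0,0,0,-0.035,0,0,0],[0,0,0,-0.03,0,0,0],[0,0,0,-0.02,0,0,0]]}}

```text
time_s: 3.43
tcp_pos: [529.9, 450.1, 66.3]
orientation: [2.727, 1.557, -0.007]
wrist_force: [0.2, -0.2, -0.2]
finger_gap: 0.004
grip_force: 0.0
```

Run:
```python
from rig import telemetry,capture
import cv2,numpy as np
print(telemetry.get_obs()['tcp_pos'])
a=capture('top')['image'][200:400,150:350,::-1];b=capture('scene')['image'][170:310,170:310,::-1]
cv2.imwrite('pics/c2.png',np.hstack([cv2.resize(a,(400,400)),cv2.resize(b,(400,400))]))
print(telemetry.get_obs()['tcp_pos'])
```

```text
[529.88975836 450.13883978  66.31448164]
[529.39964244 449.42410399  65.93512898]
```

View pics/c2.png

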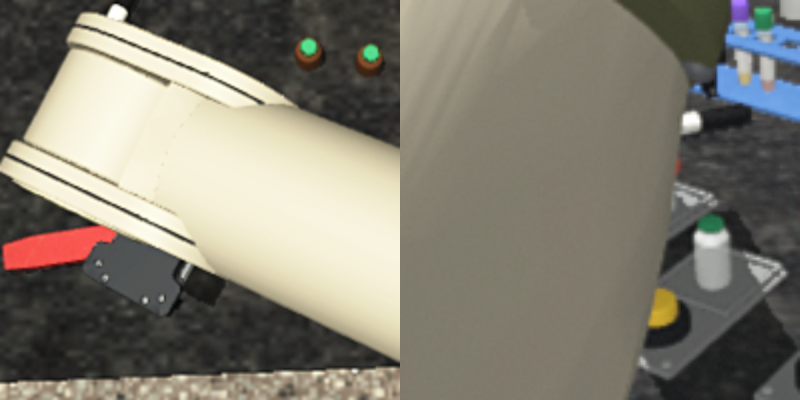

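Both views are blocked by the arm, so only the bottle caps and green station show. The TCP reads 3.5 mm low in y, so I'll check the joints before pressing.

Run:
```python
from rig import telemetry
import numpy as np
np.set_printoptions(precision=3,suppress=True)
o=telemetry.get_obs()
for k in('joints','joint_velocities','tcp_pos','orientation','wrist_force'):print(k,np.array(o[k]))
```

```text
joints [-0.241  0.757 -0.811  1.386  0.554  1.239 -1.63 ]
joint_velocities [ 0.004 -0.055 -0.037 -0.067 -0.017  0.044  0.014]
tcp_pos [529.4   449.424  65.935]
orientation [ 2.727  1.557 -0.011]
wrist_force [ 0.662  0.363 -0.242]
```

Call:
{"fn": "send_rows", "kwargs": {"steps": [[0,0,0,0,0,0,0],[0,0,0,0,0,0,0],[0,0,0,0,0,0,0],[0,0,0,0,0,0,0],[0,0,0,0,0,0,0]]}}

```text
time_s: 3.95
tcp_pos: [531.4, 451.9, 71.8]
orientation: [-2.729, -1.557, -0.003]
wrist_force: [1.1, -0.4, -0.3]
finger_gap: 0.008
grip_force: 0.0
```

It was only a dynamic transient. Now descending slowly.

Call:
{"fn": "send_rows", "kwargs": {"steps": [[0,0,0.001,-0.01,0,0,0],[0,0,0,-0.008,0,0,0],[0,0,0,-0.006,0,0,0],[0,0,0,-0.002,0,0,0],[0,0,0,0,0,0,0]]}}

```text
time_s: 4.37
tcp_pos: [530.5, 452.1, 43.3]
orientation: [2.728, 1.557, -0.003]
wrist_force: [-0.2, 0.5, 0.5]
finger_gap: 0.006
grip_force: 0.0
```

Call:
{"fn": "send_rows", "kwargs": {"steps": [[0,0,0,-0.002,0,0,0],[0,0,0,-0.002,0,0,0],[0,0,0,-0.001,0,0,0],[0,0,0,-0.001,0,0,0],[0,0,0,0,0,0,0]]}}

```text
time_s: 4.78
tcp_pos: [531.1, 452.6, 38.7]
orientation: [2.729, 1.557, 0.0]
wrist_force: [-0.2, -0.9, 1.8]
finger_gap: 0.003
grip_force: 0.8
```

Contact is just starting at z ≈ 38, as expected. Pressing about 6.5 mm.

Call:
{"fn": "send_rows", "kwargs": {"steps": [[0,0,0,-0.001,0,0,0],[0,0,0,-0.001,0,0,0],[0,0,0,-0.001,0,0,0],[0,0,0,-0.001,0,0,0],[0,0,0,0,0,0,0]]}}

```text
time_s: 5.2
tcp_pos: [531.1, 452.7, 34.6]
orientation: [-2.729, -1.557, -0.001]
wrist_force: [0.3, -0.4, 3.9]
finger_gap: 0.006
grip_force: 1.8
```

Call:
{"fn": "send_rows", "kwargs": {"steps": [[0,0,0,-0.001,0,0,0],[0,0,0,-0.001,0,0,0],[0,0,0,-0.0005,0,0,0],[0,0,0,0,0,0,0],[0,0,0,0,0,0,0]]}}

```text
time_s: 5.62
tcp_pos: [531.1, 452.6, 32.3]
orientation: [-2.729, -1.557, -0.001]
wrist_force: [-0.4, -0.7, 4.6]
finger_gap: 0.004
grip_force: 2.5
```

Call:
{"fn": "send_rows", "kwargs": {"steps": [[0,0,0,-0.0007,0,0,0],[0,0,0,-0.0007,0,0,0],[0,0,0,0,0,0,0],[0,0,0,0,0,0,0],[0,0,0,0,0,0,0]]}}

```text
time_s: 6.03
tcp_pos: [531.1, 452.6, 30.9]
orientation: [2.729, 1.557, 0.001]
wrist_force: [-0.6, -1.4, 6.0]
finger_gap: 0.003
grip_force: 2.8
```

Call:
{"fn": "send_rows", "kwargs": {"steps": [[0,0,0,0.003,0,0,0],[0,0,0,0.005,0,0,0],[0,0,0,0.01,0,0,0],[0,0,0,0.02,0,0,0],[0,0,0,0.03,0,0,0]]}}

```text
time_s: 6.45
tcp_pos: [529.8, 451.1, 97.0]
orientation: [2.727, 1.557, -0.008]
wrist_force: [0.8, 1.0, 0.6]
finger_gap: 0.006
grip_force: 0.0
```

Call:
{"fn": "send_rows", "kwargs": {"steps": [[0,0,0,0.035,0,0,0],[0,0,0,0.03,0,0,0],[0,-0.003,-0.02,0.02,0,0,0],[0,-0.005,-0.03,0,0,0,0],[0,-0.005,-0.03,0,0,0,0]]}}

```text
time_s: 6.87
tcp_pos: [517.3, 372.9, 185.4]
orientation: [-2.727, -1.559, -0.003]
wrist_force: [0.8, -1.3, -0.1]
finger_gap: 0.007
grip_force: 0.0
```

Call:
{"fn": "send_rows", "kwargs": {"steps": [[0,-0.005,-0.03,0,0,0,0],[0,-0.005,-0.03,0,0,0,0],[0,-0.005,-0.03,0,0,0,0],[0,-0.005,-0.03,0,0,0,0],[0,-0.005,-0.03,0,0,0,0]]}}

```text
time_s: 7.28
tcp_pos: [492.2, 221.0, 183.8]
orientation: [2.728, 1.557, -0.001]
wrist_force: [-0.1, 0.0, 0.2]
finger_gap: 0.004
grip_force: 0.0
```

Call:
{"fn": "send_rows", "kwargs": {"steps": [[0,-0.005,-0.03,0,0,0,0],[0,-0.005,-0.03,0,0,0,0],[0,-0.005,-0.025,0,0,0,0],[0,-0.003,-0.013,-0.01,0,0,0],[0,0,0,-0.02,0,0,0]]}}

```text
time_s: 7.7
tcp_pos: [475.9, 121.1, 155.3]
orientation: [2.729, 1.549, 0.003]
wrist_force: [1.2, 0.2, -1.3]
finger_gap: 0.006
grip_force: 0.0
```

Call:
{"fn": "send_rows", "kwargs": {"steps": [[0,0,0,-0.03,0,0,0],[0,0,0,-0.03,0,0,0],[0,0,0,-0.02,0,0,0],[0,0,0,-0.01,0,0,0],[0,0,0,0,0,0,0]]}}

```text
time_s: 8.12
tcp_pos: [473.5, 124.3, 62.2]
orientation: [-2.727, -1.557, 0.005]
wrist_force: [-1.2, -0.6, 0.1]
finger_gap: 0.003
grip_force: 0.0
```

Call:
{"fn": "send_rows", "kwargs": {"steps": [[0,0,0,0,0,0,0],[0,0,0,0,0,0,0],[0,0,0,0,0,0,0],[0,0,0,0,0,0,0],[0,0,0,0,0,0,0]]}}

```text
time_s: 8.53
tcp_pos: [475.5, 124.6, 64.4]
orientation: [2.728, 1.556, 0.002]
wrist_force: [-0.5, 0.5, 0.2]
finger_gap: 0.002
grip_force: 0.0
```

Run:
```python
from rig import capture
import cv2,numpy as np
a=capture('top')['image'][220:360,220:500,::-1];b=capture('scene')['image'][200:380,180:440,::-1]
cv2.imwrite('pics/c3.png',np.vstack([cv2.resize(a,(560,280)),cv2.resize(b,(450,312))[:, :].copy() if 0 else cv2.resize(b,(560,310))]))
```

```text
(no output)
```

View pics/c3.png

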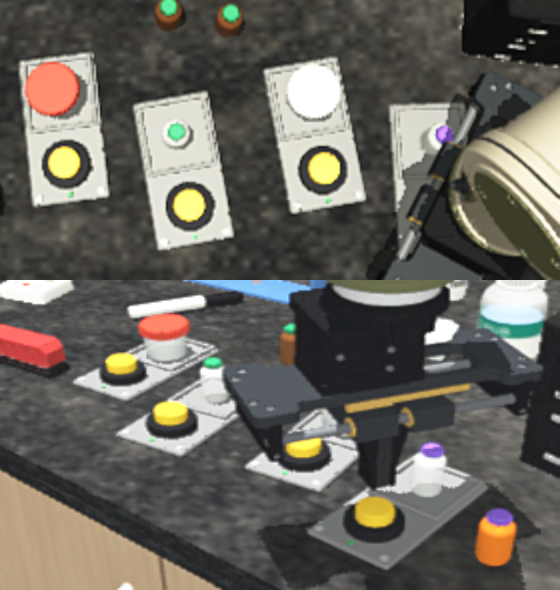

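The top crop shows the red button sprung back up with its pot untouched. The scene crop shows the fingertips at (378,480) hovering over the purple station's button at (375,512), clear of the vial at (430,470). Pressing it.

Call:
{"fn": "send_rows", "kwargs": {"steps": [[0,-0.001,-0.001,-0.008,0,0,0],[0,0,0,-0.007,0,0,0],[0,0,0,-0.005,0,0,0],[0,0,0,-0.002,0,0,0],[0,0,0,0,0,0,0]]}}

```text
time_s: 9.05
tcp_pos: [473.4, 123.5, 40.8]
orientation: [-2.728, -1.557, 0.002]
wrist_force: [0.6, 0.6, 0.2]
finger_gap: 0.002
grip_force: 0.0
```

Call:
{"fn": "send_rows", "kwargs": {"steps": [[0,0,0,-0.002,0,0,0],[0,0,0,-0.001,0,0,0],[0,0,0,-0.001,0,0,0],[0,0,0,0,0,0,0],[0,0,0,0,0,0,0]]}}

```text
time_s: 9.47
tcp_pos: [474.1, 123.7, 37.8]
orientation: [2.728, 1.557, 0.0]
wrist_force: [-0.5, 0.3, 1.9]
finger_gap: 0.002
grip_force: 1.0
```

Call:
{"fn": "send_rows", "kwargs": {"steps": [[0,0,0,-0.001,0,0,0],[0,0,0,-0.001,0,0,0],[0,0,0,-0.001,0,0,0],[0,0,0,-0.001,0,0,0],[0,0,0,0,0,0,0]]}}

```text
time_s: 9.88
tcp_pos: [474.1, 123.7, 33.7]
orientation: [2.728, 1.557, 0.0]
wrist_force: [-1.0, 0.2, 4.5]
finger_gap: 0.006
grip_force: 2.1
```

Call:
{"fn": "send_rows", "kwargs": {"steps": [[0,0,0,-0.001,0,0,0],[0,0,0,-0.001,0,0,0],[0,0,0,-0.001,0,0,0],[0,0,0,0,0,0,0],[0,0,0,0,0,0,0]]}}

```text
time_s: 10.3
tcp_pos: [474.1, 123.7, 30.7]
orientation: [2.728, 1.557, 0.0]
wrist_force: [-1.3, -0.3, 5.4]
finger_gap: 0.01
grip_force: 2.8
```

Call:
{"fn": "send_rows", "kwargs": {"steps": [[0,0,0,0.003,0,0,0],[0,0,0,0.005,0,0,0],[0,0,0,0.01,0,0,0],[0,0,0,0.02,0,0,0],[0,0,0,0.03,0,0,0]]}}

```text
time_s: 10.72
tcp_pos: [472.2, 123.0, 98.1]
orientation: [-2.727, -1.556, 0.006]
wrist_force: [0.2, -1.3, 0.5]
finger_gap: 0.003
grip_force: 0.0
```

Call:
{"fn": "send_rows", "kwargs": {"steps": [[0,0,0,0.035,0,0,0],[0,0,0,0.035,0,0,0],[0,0,0,0.035,0,0,0],[0,0,0,0.03,0,0,0],[0,0,0,0.02,0,0,0]]}}

```text
time_s: 11.13
tcp_pos: [474.1, 123.9, 257.2]
orientation: [2.727, 1.557, 0.004]
wrist_force: [0.7, -0.5, -0.4]
finger_gap: 0.005
grip_force: 0.0
```

Call:
{"fn": "send_rows", "kwargs": {"steps": [[0,0,-0.03,0.01,0,0,0],[0,0,-0.03,0.01,0,0,0],[0,0,-0.03,0.01,0,0,0],[0,0,-0.03,0.01,0,0,0],[0,0,-0.03,0,0,0,0]]}}

```text
time_s: 11.55
tcp_pos: [474.0, -27.6, 296.1]
orientation: [2.726, 1.557, 0.003]
wrist_force: [0.7, -0.2, -0.6]
finger_gap: 0.009
grip_force: 0.0
```

Call:
{"fn": "send_rows", "kwargs": {"steps": [[0,0,-0.02,0,0,0,0],[0,0,-0.01,0,0,0,0],[0,0,0,0,0,0,0],[0,0,0,0,0,0,0],[0,0,0,0,0,0,0]]}}

```text
time_s: 11.97
tcp_pos: [474.0, -54.5, 293.8]
orientation: [-2.726, -1.56, -0.0]
wrist_force: [-0.1, 0.3, 0.1]
finger_gap: 0.01
grip_force: 0.0
```

Run:
```python
from rig import capture
import cv2,numpy as np
a=capture('top')['image'][220:360,140:510,::-1];b=capture('scene')['image'][200:380,150:440,::-1]
cv2.imwrite('pics/c4.png',np.vstack([cv2.resize(a,(740,280)),cv2.resize(b,(740,310))]))
```

```text
(no output)
```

View pics/c4.png

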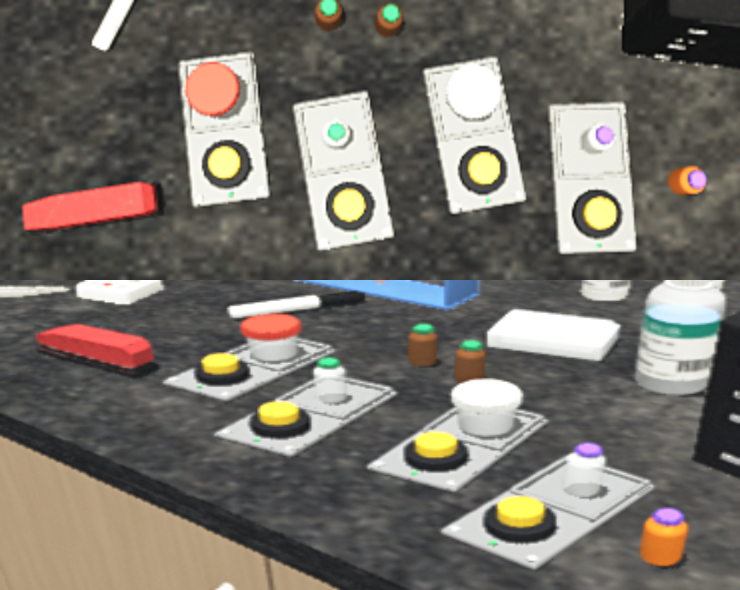

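All four buttons are up, with red at (220,368) and purple at (520,512) in the lower crop. The pots, vials, stapler and box have not moved, and the arm is clear, so I'm handing in.

```bash
python3 -c "
from rig import bot
print(bot.close_job())"
```

```text
the job is handed in; nothing more can be done
None
```

I pressed the red-pot button and then the purple-vial button about 7 mm down each (peak about 6 N). Both sprang back up, nothing else moved, and the job is handed in at about 12 s with the arm clear.

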